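# Empty reagent jar through the spring gate of the returns pen

## Robot

A 7-joint arm with a two-finger parallel gripper is mounted at the origin on the work surface. World frame = base frame: x ahead of the robot, y to its left, z up, the work surface at z = 0. Lengths are in m, angles in rad, forces in N, time in s.
With the tool pointing down it reaches from about 0.425 to 0.925 m from the base axis. Payload 6.8 kg.
Tool frame: the origin (TCP) lies on the centre line of the jaws, within the pads' length; the fingertips stand 11 mm ahead of it and the grasp point (between the pads) lies 8 mm behind it; z points along the fingers, y is the direction in which the jaws open and shut (so a half turn about z gives the same grasp; the last joint's range is limited). The gripper opens to 85 mm and grips with 20 to 120 N. Pads are 22 mm wide; open, the fingers measure 114 mm over their backs; the gripper's body (76 mm by 85 mm) begins 54 mm behind the grasp point. The pads swing forward as they close: fully open they stand 13 mm farther back than shut.
Start: joints at [1.104, 0.477, 0.022, 1.555, -0.011, 1.109, -0.083], TCP at [0.237, -0.632, 0.242] pointing down, gripper open.
Joint ranges: [-2.96, 2.96], [-0.34, 2.1], [-1.41, 1.46], [0.24, 2.44], [-1.37, 4.51], [0.17, 1.92], [-2.96, 2.96]. Speed limits (rad/s): [2.39, 2.39, 3.14, 3.14, 3.14, 3.14, 3.14].

## Interface

Orientations are given as a rotation vector (axis times angle).
In Python, from bench import r gives the robot as it stands.
- The arm moves only by the tool send_rows, never from a script. Its argument "deltas" is a list of rows, each a list of 7 numbers: the opening, from 0 (shut) to 1 (fully open), then the shift along the tool's x, y, z as a fraction of full scale, then the turn, a rotation vector about the tool's x, y, z as a fraction of full scale. In form: [[hand, x, y, z, ax, ay, az], ...]. A call has 1 to 20 rows; each row is the pose to reach, as a shift and turn from the pose commanded when the call began, along the tool's axes at that moment, turning the shorter way round; what a row does not reach only later rows make up. Full scale, the value 1, is 150 mm for a shift and 180 degrees for a turn. A row lasts 1/12 s, in which the tool goes at most 41.7 mm and 7.16 degrees, less where a joint would pass 70% of its speed; a pose out of reach is approached as far as the arm can. A call with a number of a shift or a turn outside -1 to 1 is refused whole. A call with a gripper value outside its range is refused whole. The fingers move at their own pace and stop on an object; "squeeze" is the grip in N (left out, the last holds). Time passes only in rows, so rows that repeat a pose let the fingers close. It gives the time, the measured TCP pose, the force and the opening at its end, in the units of the state.
- r.get_obs(): the state, without advancing time (a new reading comes with each control period).
- r.grab_frame(name): name is "scene" or "top"; returns a dict with "pixels" (420x560x3 uint8, red, green, blue), "camera_matrix" (3x3 intrinsics, pixels), "rvec" (rotation vector, rad) and "tvec" (3), from world to camera coordinates, as OpenCV has them. Camera axes: x right, y down, z forward; pixel columns grow to the right and rows downward; lengths in m; the calibration is good to about 2 mm. A picture is of the moment at which its call begins. There is no depth.
- r.hand_in(): hands the job in, once; it reports no verdict.
The state is a dict: "clock": time; "joints": joint angles; "qvel": joint speeds; "tau": joint torques, N m; "tcp_pos": TCP position; "orientation": TCP orientation; "contact_force": force on the tool from outside, world axes, zero at the start; "moment": the same for the moment, N m; "grip_width": finger opening in m.
Only numpy, scipy, OpenCV 4.12 (cv2) and the standard library are available. Lean on these libraries where they do the work, as an engineer would, in place of code of your own. Each camera call takes 0.05 s, during which the arm holds its last target. There are 200 camera calls.

## Task

Put the empty squat brown jar away in the returns pen, the low white fence on the bench: slide it, standing on the bench, in through the little spring gate so that it pushes the gate open, and far enough in that the gate swings shut behind it. Do not lift it over the fence, keep it upright, and leave the tall brown bottle standing where it is.

Things in the scene. Friction and masses are not known exactly. Their poses are not given: they have to be found in the camera images.
- jar: Squat wide-mouthed brown glass jar, loose, standing upright on the bench, about 0.2 kg: a straight round body 52 mm in diameter and 66 mm high with a black screw cap 54 mm in diameter on top of it, from 66 to 90 mm above the bench; 90 mm high in all. Origin: centre of its underside; z up its axis.
- pen: Low white fence fixed on the bench, no floor or roof, 45 mm high, walls 6 mm; inside 250 mm deep (x) by 210 wide (y). In the wall facing the jar is a gateway 90 mm wide, mid-wall, between steel posts 50 mm high. Origin: middle of the gateway at bench level; x points into the pen, y left as one goes in, z up. Inside stands only a white pot, 42 mm high, in the far right corner (x 205, y -65).
- gate (a joint): Dark steel gate leaf 85 mm long, 5 thick, top 46 mm above the bench, on an upright spring hinge at the left post (pen frame x 0, y +43). Rad: 0 = shut, growing to 1.57 as its free end swings into the pen; opens inwards only. A weak spring (0.2 N at the free end when shut, 0.7 N fully open) swings it shut once nothing is in its way; it sweeps up to 86 mm from its hinge.
- tall_bottle: The bystander to leave alone: a tall narrow-necked brown glass bottle, loose, standing upright, body 52 mm in diameter up to 85 mm, then narrowing to a black cap 28 mm in diameter; 135 mm high in all. Origin: centre of its underside; z up its axis.
Mind the look-alikes: they are no part of the job. Leave any green look-alike of the jar alone.

How it is judged:
By the outcome, as a careful person would: the job done as asked, in the order asked, and still so for the second after the job is handed in, with the robot touching nothing.
It also fails if it takes over 40 s, if anything falls off the work surface, if the arm or the gripper's body presses on something with over 40 N, if the wrist force passes 120 N, or if a joint passes its speed limit or range.

## Working session

There is one attempt and no reset: what is moved stays moved. The work goes in short steps, Python scripts to look and compute and a tool call to move; the robot and the scene stay as the last step left them, time stands still between calls to the robot, and variables do not carry over. Pictures are saved under pics/ and viewed, about 8 in all and at most 12, crops included, and the job is handed in when it is done.

Besides the shell and the picture viewer there is one more tool, called by a JSON object that holds its "name" and its "arguments", one argument or row to a line. send_rows: Moves the arm, as the interface text tells. Shift numbers are shares of 150 mm and turn numbers shares of 180 degrees, none past 1 either way. Its arguments: {"type":"object","properties":{"deltas":{"type":"array","items":{"type":"array","items":{"type":"number"}}},"squeeze":{"type":"number"}},"required":["deltas"]}

```bash
mkdir -p pics
cat > h.py <<'E'
import numpy as np, cv2
from bench import r
def cam(n):
    f=r.grab_frame(n); return f
def ray(f,px,z):
    R=cv2.Rodrigues(np.array(f["rvec"],float))[0];t=np.array(f["tvec"],float).ravel();K=np.array(f["camera_matrix"])
    c=-R.T@t; d=R.T@np.linalg.solve(K,np.array([px[0],px[1],1.0])); return c+d*(z-c[2])/d[2]
def proj(f,P):
    return cv2.projectPoints(np.array(P,float).reshape(-1,3),np.array(f["rvec"],float),np.array(f["tvec"],float),np.array(f["camera_matrix"],float),None)[0].reshape(-1,2)
def tri(fa,pa,fb,pb):
    M=[]
    for f in(fa,fb):
        R=cv2.Rodrigues(np.array(f["rvec"],float))[0]; M.append(np.array(f["camera_matrix"])@np.c_[R,np.array(f["tvec"],float).ravel()])
    X=cv2.triangulatePoints(M[0],M[1],np.array(pa,float).reshape(2,1),np.array(pb,float).reshape(2,1)).ravel(); return X[:3]/X[3]
def save(f,n,s=1,box=None):
    im=f["pixels"][:,:,::-1]
    if box: im=im[box[1]:box[3],box[0]:box[2]]
    cv2.imwrite("pics/"+n,cv2.resize(im,None,fx=s,fy=s,interpolation=cv2.INTER_CUBIC))
E
python3 - <<'E'
from h import *
import pickle
d={n:cam(n) for n in("scene","top")}
pickle.dump(d,open("f0.pkl","wb"))
for n in d:
    save(d[n],n+"0.png"); f=d[n]; R=cv2.Rodrigues(np.array(f["rvec"],float))[0]; print(n,-R.T@np.ravel(f["tvec"]),R[2])
print(r.get_obs())
E
```

```text
scene [ 1.05866157 -0.26788238  0.54951878] [-0.66499645  0.20520034 -0.71810343]
top [ 0.5049538  -0.1437837   0.87545752] [ 0.08785143  0.04084091 -0.99529601]
{'clock': 0.1, 'joints': array([ 1.10387954,  0.47774825,  0.02230978,  1.5563396 , -0.01149318,
        1.10932665, -0.08308019]), 'qvel': array([ 2.44448829e-04, -1.50692842e-03, -9.83119506e-04, -2.06479417e-03,
        2.10450764e-03, -6.33801588e-05,  1.26445770e-03]), 'tau': array([ 4.39086740e-03, -5.97761393e+01,  1.61384225e+00, -2.81955439e+01,
        1.28866217e-02,  4.98701018e-03, -2.46416988e-06]), 'tcp_pos': array([ 0.23686229, -0.63152061,  0.24140712]), 'orientation': array([-3.08953188e+00, -5.60427796e-01,  6.51795704e-04]), 'contact_force': array([ 0.74624726, -0.04952347, -0.0581594 ]), 'moment': array([-0.06178224, -0.00433484, -0.00918456]), 'grip_width': 0.08512761335044747}
```

View pics/scene0.png

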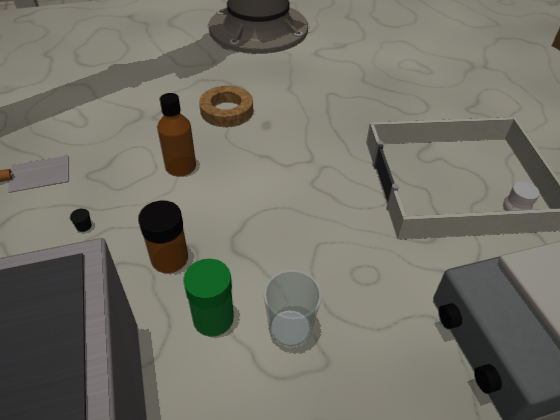

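View pics/top0.png

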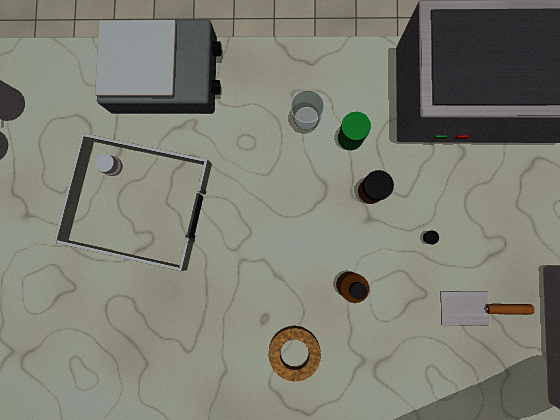

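Candidates: brown jar with wide black cap at scene (165,237) / top (376,187), which fits (squat, brown, wide cap). The tall bottle is at scene (177,135) / top (352,288), and the green look-alike at scene (209,297) / top (354,130). The pen is at top (135,200), with its gate at top (196,215).

Run:
```python
from h import *
import pickle
d=pickle.load(open("f0.pkl","rb")); t,s=d["top"],d["scene"]
def blob(f,lo,hi,seed,roi):
    im=cv2.cvtColor(f["pixels"],cv2.COLOR_RGB2HSV); m=cv2.inRange(im,np.array(lo),np.array(hi))
    z=np.zeros_like(m); x0,y0,x1,y1=roi; z[y0:y1,x0:x1]=m[y0:y1,x0:x1]
    c=max(cv2.findContours(z,cv2.RETR_EXTERNAL,cv2.CHAIN_APPROX_NONE)[0],key=cv2.contourArea); 
    return c
K=([0,0,0],[180,255,50])
ct=blob(t,*K,0,(355,165,400,205)); cs=blob(s,*K,0,(135,198,190,245))
for c in(ct,cs): print(cv2.fitEllipse(c),cv2.boundingRect(c))
e=cv2.fitEllipse(ct)[0]
for z in(.078,.09): print("cap",z,ray(t,e,z))
es=np.array(cv2.boundingRect(cs)); print("scene cap c",ray(s,(es[0]+es[2]/2,es[1]+es[3]/2),.078), tri(t,e,s,(es[0]+es[2]/2,es[1]+es[3]/2)))
cb=blob(t,*K,0,(345,278,372,304)); eb=cv2.fitEllipse(cb)[0]; print("bottle cap",eb,ray(t,eb,.13))
cg=blob(t,[50,100,40],[80,255,255],0,(330,105,375,155)); print("green",cv2.minEnclosingCircle(cg), ray(t,(356,126),.09))
a=cv2.resize(t["pixels"][120:280,40:240],None,fx=4,fy=4,interpolation=cv2.INTER_CUBIC)[:,:,::-1]
cv2.imwrite("pics/pen.png",a)
b=cv2.resize(s["pixels"][190:350,120:250],None,fx=3,fy=3,interpolation=cv2.INTER_CUBIC)
c=cv2.resize(t["pixels"][100:260,320:450],None,fx=3,fy=3,interpolation=cv2.INTER_CUBIC)
cv2.imwrite("pics/jar.png",np.hstack([b,c])[:,:,::-1])
```

```text
((375.3153991699219, 186.74359130859375), (28.479578018188477, 37.34172439575195), 54.73519515991211) (358, 170, 36, 34)
((160.75198364257812, 221.83273315429688), (42.969417572021484, 44.03948974609375), 93.20152282714844) (139, 201, 45, 43)
cap 0.078 [ 0.61922782 -0.28612674  0.078     ]
cap 0.09 [ 0.61750825 -0.28398478  0.09      ]
scene cap c [ 0.62589721 -0.28871532  0.078     ] [ 0.62006055 -0.28826521  0.07140685]
bottle cap (357.58538818359375, 290.28900146484375) [ 0.43582479 -0.24656586  0.13      ]
green ((355.8999938964844, 125.4000015258789), 14.64148235321045) [ 0.72944192 -0.2493186   0.09      ]
```

View pics/pen.png

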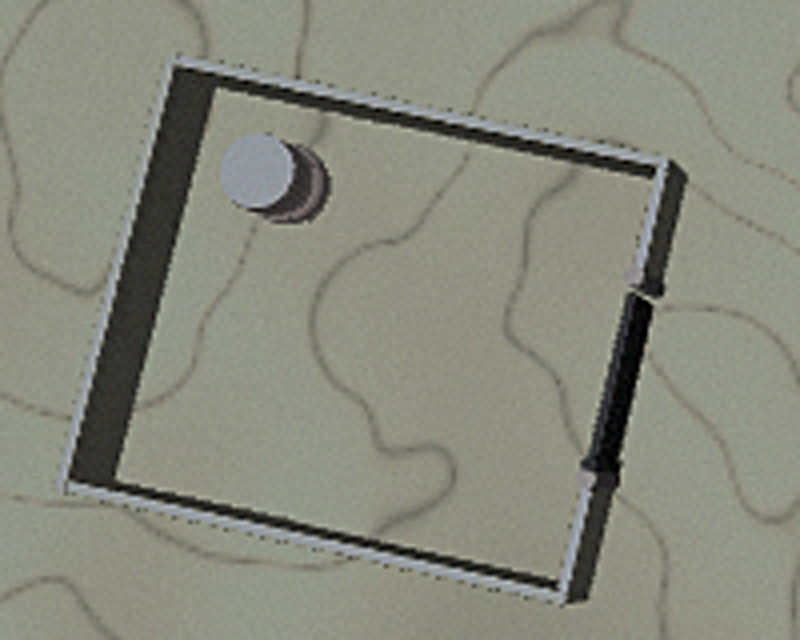

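View pics/jar.png

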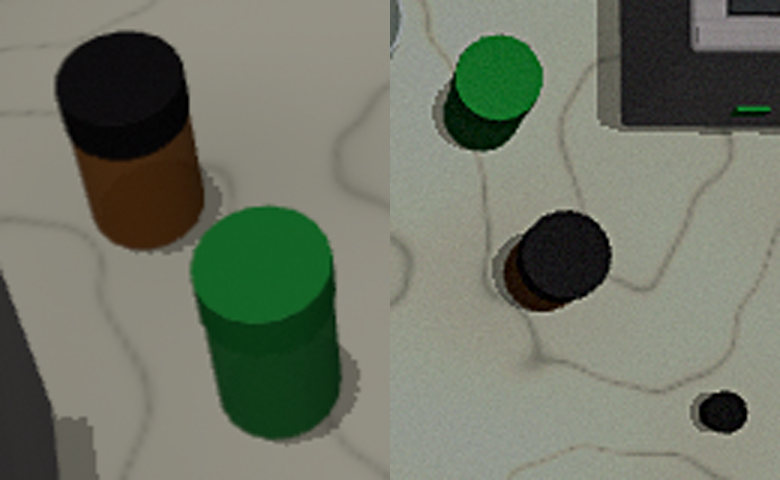

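Confirmed: the squat jar has a wide black cap over brown glass, top centred at scene (160,216) and top (379,185). The tall bottle and green jar stand apart from it. Pen corners and gate posts are clear in the crop, with the hinge post at top (190,238).

Run:
```python
from h import *
import pickle
d=pickle.load(open("f0.pkl","rb")); t,s=d["top"],d["scene"]
# jar: isolated dark cap top via refined dark threshold (cap only, fit top circle)
for T in(20,25,30,35,40):
    g=t["pixels"].max(2)[165:205,355:400]; c=max(cv2.findContours((g<T).astype(np.uint8),cv2.RETR_EXTERNAL,2)[0],key=cv2.contourArea); print(T,cv2.minEnclosingCircle(c),cv2.boundingRect(c))
p=(378.5,185); q=(160.2,216.3)
print("jar tri",tri(t,p,s,q),ray(t,p,.09),ray(s,q,.09))
C=np.array([[176,60],[668,160],[565,602],[66,490]])/4+[40,120]
W=np.array([ray(t,c,.045) for c in C]); print(W.round(4)); print("sides",[np.linalg.norm(W[i]-W[(i+1)%4]).round(4) for i in range(4)],"expect 262,222")
# walls seen in scene: near-right outer corner triangulate check
print("scene proj of corners",proj(s,W).round(1))
P=np.array([[637,272],[588,478]])/4+[40,120]
G=np.array([ray(t,c,.05) for c in P]); print("posts",G.round(4),np.linalg.norm(G[0]-G[1]))
x=((W[0]-W[1])+(W[3]-W[2]));x/=np.linalg.norm(x); y=np.array([-x[1],x[0],0])
o=W.mean(0)-x*(.256-.131); o=W.mean(0)-x*.125 
print("x",x,"origin mid",o,"front wall mid",(W[1]+W[2])/2,(W[1]-W[2])/np.linalg.norm(W[1]-W[2]))
print("heading",np.degrees(np.arctan2(x[1],x[0])))
```

```text
20 ((22.0, 20.0), 15.811488151550293) (7, 6, 31, 30)
25 ((22.1641788482666, 20.417909622192383), 15.841434478759766) (7, 5, 32, 31)
30 ((20.07345962524414, 21.755924224853516), 18.22509002685547) (3, 5, 36, 31)
35 ((19.93661880493164, 21.838027954101562), 18.38263511657715) (3, 5, 36, 34)
40 ((20.0, 22.0), 18.43918800354004) (3, 5, 36, 34)
jar tri [ 0.62154097 -0.28952459  0.08541911] [ 0.62074125 -0.28970508  0.09      ] [ 0.62609065 -0.28852271  0.09      ]
[[0.7219 0.2808 0.045 ]
 [0.6734 0.0335 0.045 ]
 [0.4589 0.0766 0.045 ]
 [0.5086 0.3234 0.045 ]]
sides [np.float64(0.2521), np.float64(0.2188), np.float64(0.2518), np.float64(0.2175)] expect 262,222
scene proj of corners [[574.  207.2]
 [402.2 216.8]
 [368.8 121.4]
 [510.9 116. ]]
posts [[0.6175 0.0458 0.05  ]
 [0.5181 0.0663 0.05  ]] 0.10151725830486566
x [0.19493006 0.98081715 0.        ] origin mid [0.56634148 0.0559769  0.045     ] front wall mid [0.56615377 0.05503239 0.045     ] [ 0.98039084 -0.19706295  0.        ]
heading 78.75936215222167
```

```bash
cat >> h.py <<'E'
from scipy.spatial.transform import Rotation as Rn
def go(P,head=None,ref=None):
    """print tool-axis fractions from the present pose to world P, jaws along head (deg)"""
    o=r.get_obs(); R=Rn.from_rotvec(o["orientation"]); d=R.inv().apply(np.array(P)-o["tcp_pos"])/.15
    a=None
    if head is not None:
        h=np.radians(head); y=np.array([np.cos(h),np.sin(h),0])
        if y@R.as_matrix()[:,1]<0: y=-y
        z=np.array([0,0,-1.]); T=Rn.from_matrix(np.c_[np.cross(y,z),y,z]); a=((R.inv()*T).as_rotvec()/np.pi).round(4)
    print(P,"d",d.round(4),"turn",a)
E
python3 - <<'E'
from h import *
import pickle
t=pickle.load(open("f0.pkl","rb"))["top"]
print(ray(t,(397,143),0),[ray(t,(420,115),z).round(3) for z in(0,.05,.1,.15,.2)])
go((.623,-.289,.17),78.8)
E
```

```text
[ 0.72029415 -0.34402142  0.        ] [array([ 0.779, -0.391,  0.   ]), array([ 0.763, -0.377,  0.05 ]), array([ 0.747, -0.363,  0.1  ]), array([ 0.732, -0.349,  0.15 ]), array([ 0.716, -0.334,  0.2  ])]
(0.623, -0.289, 0.17) d [ 3.2123 -1.233   0.4778] turn [-0.0005  0.0002  0.1765]
```

{"name": "send_rows", "arguments": {
  "deltas": [
    [1, 0.15, -0.06, 0, 0, 0, 0.03],
    [1, 0.35, -0.14, 0, 0, 0, 0.06],
    [1, 0.55, -0.22, 0, 0, 0, 0.09],
    [1, 0.75, -0.3, 0, 0, 0, 0.12],
    [1, 0.95, -0.38, 0, 0, 0, 0.15],
    [1, 1, -0.4, 0, 0, 0, 0.1765],
    [1, 1, -0.4, 0, 0, 0, 0.1765]
  ]
}}

```text
clock: 0.68
tcp_pos: [0.36, -0.52, 0.2418]
orientation: [-3.125, 0.301, -0.001]
contact_force: [-0.3, 0.1, -0.1]
grip_width: 0.0855
```

```bash
python3 -c "
from h import *
go((.623,-.289,.17),78.8)"
```

```text
(0.623, -0.289, 0.17) d [ 1.427  -1.8453  0.4832] turn [-0.0007 -0.0001  0.0011]
```

{"name": "send_rows", "arguments": {
  "deltas": [
    [1, 0.12, -0.15, 0, 0, 0, 0],
    [1, 0.27, -0.35, 0, 0, 0, 0],
    [1, 0.43, -0.55, 0, 0, 0, 0],
    [1, 0.58, -0.75, 0, 0, 0, 0],
    [1, 0.71, -0.92, 0, 0, 0, 0]
  ]
}}

```text
clock: 1.1
tcp_pos: [0.4883, -0.408, 0.2421]
orientation: [3.127, -0.304, -0.001]
contact_force: [0.6, 0.1, 0.1]
grip_width: 0.0854
```

{"name": "send_rows", "arguments": {
  "deltas": [
    [1, 0.16, -0.2, 0, 0, 0, 0],
    [1, 0.31, -0.4, 0.05, 0, 0, 0],
    [1, 0.47, -0.6, 0.15, 0, 0, 0],
    [1, 0.6, -0.78, 0.3, 0, 0, 0],
    [1, 0.7, -0.9, 0.4, 0, 0, 0],
    [1, 0.717, -0.92, 0.45, 0, 0, 0],
    [1, 0.717, -0.92, 0.45, 0, 0, 0],
    [1, 0.717, -0.92, 0.45, 0, 0, 0]
  ]
}}

```text
clock: 1.77
tcp_pos: [0.6186, -0.2964, 0.1744]
orientation: [3.125, -0.308, -0.003]
contact_force: [0.3, -0.7, 0.2]
grip_width: 0.0851
```

Run:
```python
from h import *
go((.623,-.289,.068),78.8)
f=cam("scene"); t=cam("top")
a=cv2.resize(f["pixels"][100:340,60:300],(480,480)); b=cv2.resize(t["pixels"][100:260,300:460],(480,480))
o=r.get_obs(); print(o["tcp_pos"],o["joints"].round(2))
cv2.imwrite("pics/pre.png",cv2.resize(np.hstack([a,b]),(800,400))[:,:,::-1])
```

```text
(0.623, -0.289, 0.068) d [ 0.0205 -0.0553  0.709 ] turn [ 0.0005  0.0005 -0.0003]
[ 0.61876326 -0.29735867  0.1758678 ] [ 0.35  0.56  0.01  1.59 -0.    1.   -1.41]
```

View pics/pre.png

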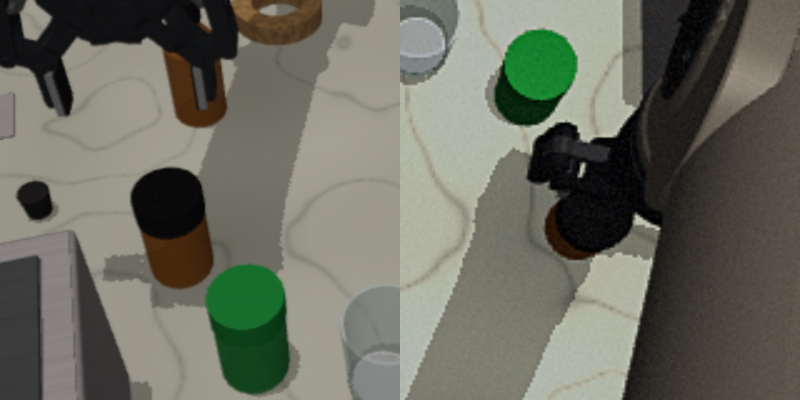

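The gripper hangs above the jar: tips about scene (141,163), cap untouched at about (160,221). Neighbours are clear, so I'll descend.

{"name": "send_rows", "arguments": {
  "deltas": [
    [1, 0.02, -0.055, 0.1, 0, 0, 0],
    [1, 0.02, -0.055, 0.22, 0, 0, 0],
    [1, 0.02, -0.055, 0.34, 0, 0, 0],
    [1, 0.02, -0.055, 0.46, 0, 0, 0],
    [1, 0.02, -0.055, 0.58, 0, 0, 0],
    [1, 0.02, -0.055, 0.66, 0, 0, 0],
    [1, 0.02, -0.055, 0.709, 0, 0, 0],
    [1, 0.02, -0.055, 0.709, 0, 0, 0],
    [1, 0.02, -0.055, 0.709, 0, 0, 0]
  ]
}}

```text
clock: 2.62
tcp_pos: [0.6247, -0.2874, 0.0692]
orientation: [3.126, -0.308, 0.001]
contact_force: [-0.6, -0.8, -0.2]
grip_width: 0.0854
```

Run:
```python
from h import *
go((.623,-.289,.068),78.8)
f=cam("scene"); save(f,"near.png",4,(90,150,250,290))
```

```text
(0.623, -0.289, 0.068) d [-0.0087  0.0126  0.0079] turn [ 0.0001 -0.0002 -0.0003]
```

View pics/near.png

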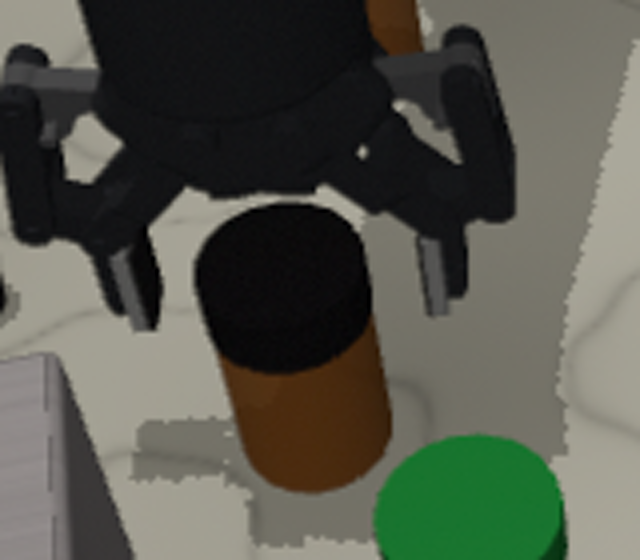

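The cap sits midway between the pads: pads at crop x 141 and 435, cap centre at 283. Closing gently.

{"name": "send_rows", "arguments": {
  "deltas": [
    [0.7, 0, 0, 0, 0, 0, 0],
    [0.5, 0, 0, 0, 0, 0, 0],
    [0.4, 0, 0, 0, 0, 0, 0],
    [0.4, 0, 0, 0, 0, 0, 0],
    [0.4, 0, 0, 0, 0, 0, 0],
    [0.4, 0, 0, 0, 0, 0, 0],
    [0.4, 0, 0, 0, 0, 0, 0],
    [0.4, 0, 0, 0, 0, 0, 0],
    [0.4, 0, 0, 0, 0, 0, 0]
  ],
  "squeeze": 25
}}

```text
clock: 3.42
tcp_pos: [0.6254, -0.2871, 0.0696]
orientation: [3.126, -0.307, 0.003]
contact_force: [-0.7, -0.2, 6.1]
grip_width: 0.0534
```

Run:
```python
from h import *
o=np.array([.567,.057]); h=np.radians(78.8); x=np.array([np.cos(h),np.sin(h)]); y=np.array([-x[1],x[0]])
ob=r.get_obs(); p=ob["tcp_pos"]; print(ob["contact_force"],ob["grip_width"],p,"pen xy",(p[:2]-o)@x,(p[:2]-o)@y)
for a,b in((-.13,-.002),(-.05,-.002),(.16,-.002)): go((*(o+a*x+b*y),p[2]),78.8)
f=cam("scene"); save(f,"grip.png",4,(90,150,250,290))
```

```text
[-0.72932229 -0.18557524  6.05281934] 0.05342370652490757 [ 0.62537754 -0.28708002  0.06957195] pen xy -0.3261881435372034 -0.12409790834765067
(np.float64(0.543711444652102), np.float64(-0.07091263889783486), np.float64(0.06957194761813681)) d [-0.8146 -1.3076 -0.0023] turn [ 0.0002 -0.0006 -0.0001]
(np.float64(0.5592501927496997), np.float64(0.0075637735301004785), np.float64(0.06957194761813681)) d [-0.8148 -1.8409 -0.0026] turn [ 0.0002 -0.0006 -0.0001]
(np.float64(0.6000394065058938), np.float64(0.2135643561534307), np.float64(0.06957194761813681)) d [-0.8154 -3.2409 -0.0034] turn [ 0.0002 -0.0006 -0.0001]
```

View pics/grip.png

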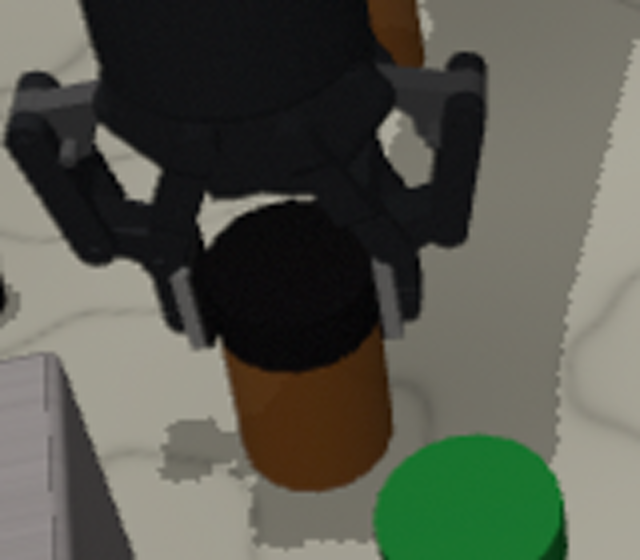

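The grip holds (53 mm, 6 N onto the bench) and the jar is upright. I'll slide it diagonally onto the gate's axis and stop short to check.

{"name": "send_rows", "arguments": {
  "deltas": [
    [0.4, -0.03, -0.035, 0, 0, 0, 0],
    [0.4, -0.08, -0.1, 0, 0, 0, 0],
    [0.4, -0.14, -0.17, 0, 0, 0, 0],
    [0.4, -0.2, -0.24, 0, 0, 0, 0],
    [0.4, -0.26, -0.32, 0, 0, 0, 0],
    [0.4, -0.32, -0.39, 0, 0, 0, 0],
    [0.4, -0.38, -0.46, 0, 0, 0, 0],
    [0.4, -0.44, -0.54, 0, 0, 0, 0],
    [0.4, -0.5, -0.61, 0, 0, 0, 0],
    [0.4, -0.56, -0.68, 0, 0, 0, 0],
    [0.4, -0.62, -0.76, 0, 0, 0, 0],
    [0.4, -0.68, -0.83, 0, 0, 0, 0],
    [0.4, -0.74, -0.9, 0, 0, 0, 0],
    [0.4, -0.785, -0.96, 0, 0, 0, 0],
    [0.4, -0.81, -1, 0, 0, 0, 0],
    [0.4, -0.81, -1, 0, 0, 0, 0],
    [0.4, -0.81, -1, 0, 0, 0, 0]
  ]
}}

```text
clock: 4.88
tcp_pos: [0.5361, -0.1153, 0.0696]
orientation: [-3.127, 0.306, -0.006]
contact_force: [1.5, -1.2, 7.6]
grip_width: 0.0531
```

Run:
```python
from h import *
o=np.array([.567,.057]); h=np.radians(78.8); x=np.array([np.cos(h),np.sin(h)]); y=np.array([-x[1],x[0]])
ob=r.get_obs(); p=ob["tcp_pos"]; print(ob["contact_force"],ob["grip_width"],p,"pen xy",(p[:2]-o)@x,(p[:2]-o)@y)
for a,b in((-.05,-.002),(.16,-.002)): go((*(o+a*x+b*y),.0695),78.8)
f=cam("scene"); save(f,"mid.png",2.5,(130,60,450,260))
print(proj(f,[[*(o+v*y),.05] for v in(.045,-.045,0)]).round(1), proj(f,[p[0],p[1],.0]))
```

```text
[ 1.47867943 -1.17120589  7.64413352] 0.05311366294658474 [ 0.53613362 -0.11529396  0.06961253] pen xy -0.1750079569969998 -0.0031868682051231605
(np.float64(0.5592501927496997), np.float64(0.0075637735301004785), 0.0695) d [-0.0076 -0.8334  0.0011] turn [-0.0001 -0.0012  0.0001]
(np.float64(0.6000394065058938), np.float64(0.2135643561534307), 0.0695) d [-7.2000e-03 -2.2334e+00  1.8000e-03] turn [-0.0001 -0.0012  0.0001]
[[379.1 143.4]
 [393.1 182.3]
 [385.8 162.1]] [[272.62936431 191.959111  ]]
```

View pics/mid.png

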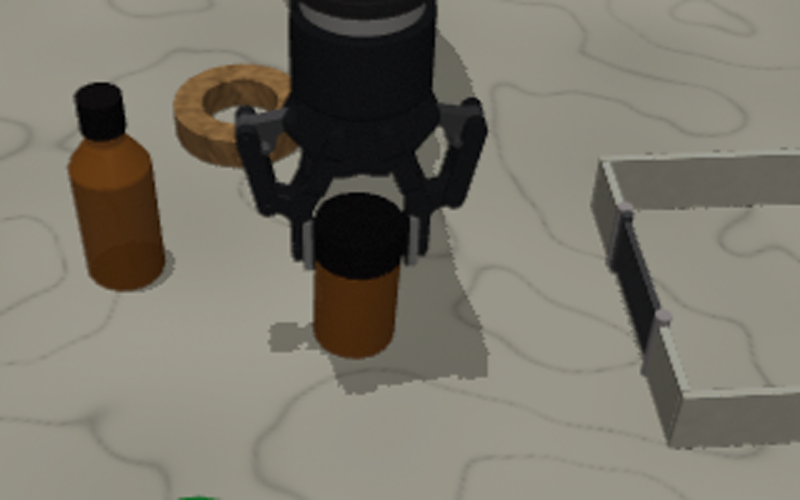

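The jar stands upright in the grip on the gate axis, base near crop (354,335). Gate posts are at crop (626,211) and (662,317), and the bottle is untouched. Scene rays agree with the plan to about 3 mm, and there is 14 mm of gap each side, so I'll push straight in.

{"name": "send_rows", "arguments": {
  "deltas": [
    [0.4, 0, -0.03, 0, 0, 0, 0],
    [0.4, 0, -0.1, 0, 0, 0, 0],
    [0.4, 0.005, -0.18, 0, 0, 0, 0],
    [0.4, 0.005, -0.26, 0, 0, 0, 0],
    [0.4, 0.01, -0.34, 0, 0, 0, 0],
    [0.4, 0.01, -0.42, 0, 0, 0, 0],
    [0.4, 0.01, -0.5, 0, 0, 0, 0],
    [0.4, 0.01, -0.58, 0, 0, 0, 0],
    [0.4, 0.01, -0.66, 0, 0, 0, 0],
    [0.4, 0.01, -0.74, 0, 0, 0, 0],
    [0.4, 0.01, -0.8, 0, 0, 0, 0],
    [0.4, 0.01, -0.84, 0, 0, 0, 0],
    [0.4, 0.01, -0.84, 0, 0, 0, 0]
  ]
}}

```text
clock: 6.02
tcp_pos: [0.561, 0.0067, 0.0695]
orientation: [3.125, -0.307, 0.002]
contact_force: [-0.6, -4.0, 10.4]
grip_width: 0.0535
```

Run:
```python
from h import *
o=np.array([.567,.057]); h=np.radians(78.8); x=np.array([np.cos(h),np.sin(h)]); y=np.array([-x[1],x[0]])
ob=r.get_obs(); p=ob["tcp_pos"]; print(ob["contact_force"],ob["grip_width"],p,"pen xy",(p[:2]-o)@x,(p[:2]-o)@y)
for a,b in((.08,-.004),(.16,-.004)): go((*(o+a*x+b*y),.0695),78.8)
f=cam("scene"); t=cam("top")
a=cv2.resize(f["pixels"][90:240,280:430],(400,400),interpolation=2); b=cv2.resize(t["pixels"][150:270,150:270],(400,400),interpolation=2)
cv2.imwrite("pics/gate.png",np.hstack([a,b])[:,:,::-1])
```

```text
[-0.60526966 -3.98553125 10.39713472] 0.053493536934950105 [0.56098165 0.00672792 0.06949091] pen xy -0.05048362124711181 -0.003860837267385086
(np.float64(0.5864625687189945), np.float64(0.13469947502305543), 0.0695) d [ 7.000e-04 -8.699e-01 -1.600e-03] turn [ 0.0006 -0.0004 -0.0001]
(np.float64(0.6020013168165922), np.float64(0.21317588745099075), 0.0695) d [ 6.0000e-04 -1.4032e+00 -2.5000e-03] turn [ 0.0006 -0.0004 -0.0001]
```

View pics/gate.png

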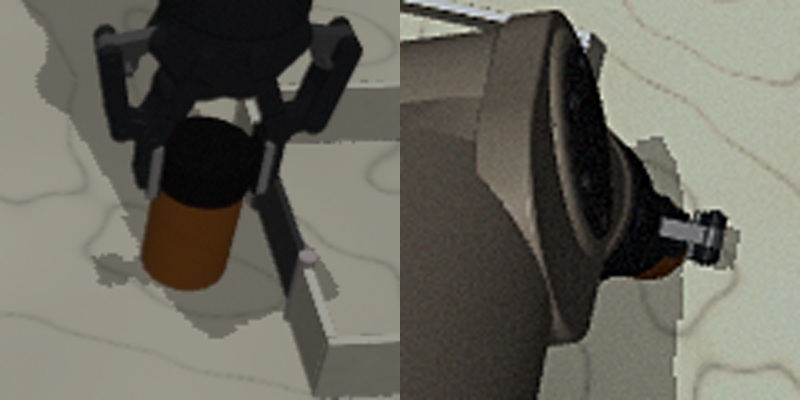

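The jar is just short of the gate, which is still shut (leaf from about (255,195) to (300,280) in the left half). The fingertips are above the leaf. Pushing on.

{"name": "send_rows", "arguments": {
  "deltas": [
    [0.4, 0, -0.03, 0, 0, 0, 0],
    [0.4, 0, -0.08, 0, 0, 0, 0],
    [0.4, 0, -0.14, 0, 0, 0, 0],
    [0.4, 0, -0.2, 0, 0, 0, 0],
    [0.4, 0, -0.26, 0, 0, 0, 0],
    [0.4, 0, -0.32, 0, 0, 0, 0],
    [0.4, 0, -0.38, 0, 0, 0, 0],
    [0.4, 0, -0.44, 0, 0, 0, 0],
    [0.4, 0, -0.5, 0, 0, 0, 0],
    [0.4, 0, -0.56, 0, 0, 0, 0],
    [0.4, 0, -0.62, 0, 0, 0, 0],
    [0.4, 0, -0.68, 0, 0, 0, 0],
    [0.4, 0, -0.74, 0, 0, 0, 0],
    [0.4, 0, -0.8, 0, 0, 0, 0],
    [0.4, 0, -0.85, 0, 0, 0, 0],
    [0.4, 0, -0.87, 0, 0, 0, 0],
    [0.4, 0, -0.87, 0, 0, 0, 0]
  ]
}}

```text
clock: 7.53
tcp_pos: [0.5864, 0.1333, 0.0695]
orientation: [3.123, -0.308, 0.001]
contact_force: [-0.7, -6.8, 11.6]
grip_width: 0.0535
```

Run:
```python
from h import *
o=np.array([.567,.057]); h=np.radians(78.8); x=np.array([np.cos(h),np.sin(h)]); y=np.array([-x[1],x[0]])
ob=r.get_obs(); p=ob["tcp_pos"]; print(ob["contact_force"],ob["grip_width"],p,"pen xy",(p[:2]-o)@x,(p[:2]-o)@y)
for a,b in((.16,-.002),): go((*(o+a*x+b*y),.0695),78.8)
f=cam("scene"); print(proj(f,[[*p[:2],0],[*p[:2],.09]])-[[340,80]])
save(f,"in.png",3,(340,80,560,260))
```

```text
[-0.67641552 -6.84286608 11.62073034] 0.05347929137464509 [0.58643103 0.13328795 0.06953914] pen xy 0.07860923099001618 -0.004243228525722559
(np.float64(0.6000394065058938), np.float64(0.2135643561534307), 0.0695) d [-0.0157 -0.5426 -0.0014] turn [ 0.001  -0.0004 -0.0004]
[[ 88.47784704 104.65795858]
 [102.90453598  61.50555481]]
```

View pics/in.png

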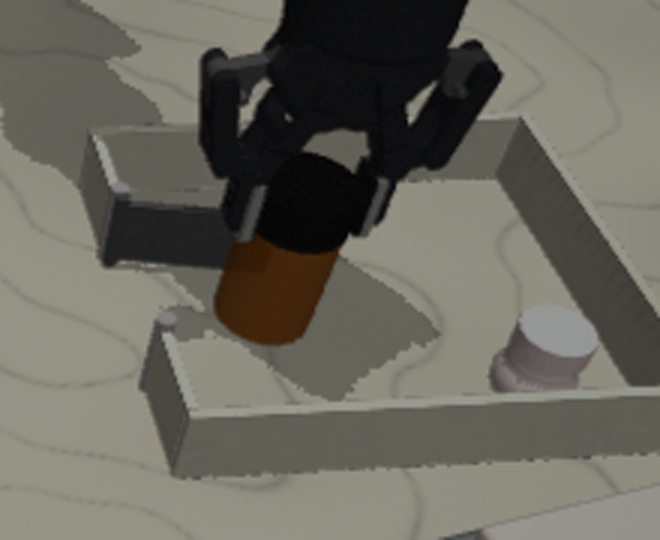

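The gate is pushed open along the left side (leaf at crop (105–230,230)) and the jar is upright inside, base near crop (265,310). The pot is clear. I'll go on past the sweep to x ≈ 160 mm.

{"name": "send_rows", "arguments": {
  "deltas": [
    [0.4, 0, -0.03, 0, 0, 0, 0],
    [0.4, 0, -0.08, 0, 0, 0, 0],
    [0.4, 0, -0.13, 0, 0, 0, 0],
    [0.4, 0, -0.18, 0, 0, 0, 0],
    [0.4, 0, -0.23, 0, 0, 0, 0],
    [0.4, -0.01, -0.28, 0, 0, 0, 0],
    [0.4, -0.01, -0.33, 0, 0, 0, 0],
    [0.4, -0.01, -0.38, 0, 0, 0, 0],
    [0.4, -0.01, -0.43, 0, 0, 0, 0],
    [0.4, -0.01, -0.48, 0, 0, 0, 0],
    [0.4, -0.01, -0.52, 0, 0, 0, 0],
    [0.4, -0.01, -0.54, -0.002, 0, 0, 0],
    [0.4, -0.01, -0.54, -0.004, 0, 0, 0],
    [0.4, -0.01, -0.54, -0.004, 0, 0, 0],
    [0.4, -0.01, -0.54, -0.004, 0, 0, 0]
  ]
}}

```text
clock: 8.83
tcp_pos: [0.6002, 0.2137, 0.0696]
orientation: [3.124, -0.308, 0.0]
contact_force: [0.2, -4.8, 8.1]
grip_width: 0.0532
```

Run:
```python
from h import *
o=np.array([.567,.057]); h=np.radians(78.8); x=np.array([np.cos(h),np.sin(h)]); y=np.array([-x[1],x[0]])
ob=r.get_obs(); p=ob["tcp_pos"]; print(ob["contact_force"],ob["grip_width"],p,"pen xy",(p[:2]-o)@x,(p[:2]-o)@y)
f=cam("scene"); print(3*(proj(f,[[*p[:2],0],[*p[:2],.09]])-[[340,80]]))
save(f,"in2.png",3,(340,80,560,260))
```

```text
[ 0.20061657 -4.76264718  8.05630027] 0.053206055277974174 [0.60020227 0.21366727 0.06958325] pen xy 0.16013258662238558 -0.0021397749732942617
[[409.69043791 304.02734691]
 [465.24539626 174.98839661]]
```

View pics/in2.png

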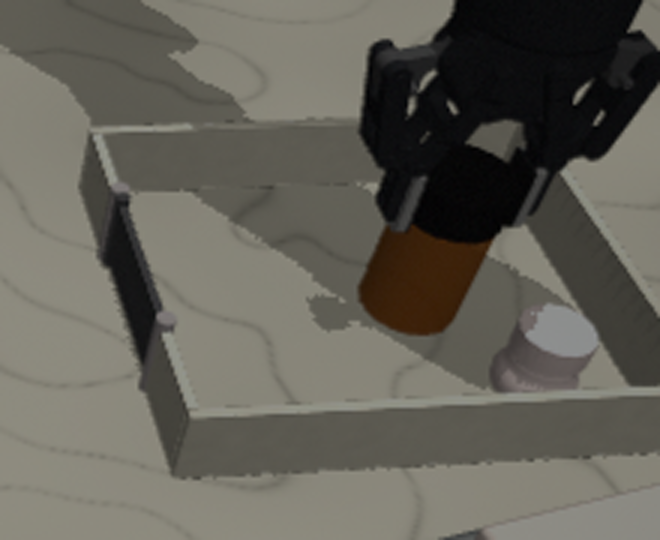

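The gate has swung shut (leaf between posts (120,190) and (165,320)) and the jar stands deep inside. Now I'll open slowly and lift straight up.

{"name": "send_rows", "arguments": {
  "deltas": [
    [0.62, 0, 0, 0, 0, 0, 0],
    [0.66, 0, 0, 0, 0, 0, 0],
    [0.7, 0, 0, 0, 0, 0, 0],
    [0.75, 0, 0, 0, 0, 0, 0],
    [0.8, 0, 0, 0, 0, 0, 0],
    [0.9, 0, 0, 0, 0, 0, 0],
    [1, 0, 0, 0, 0, 0, 0],
    [1, 0, 0, 0, 0, 0, 0],
    [1, 0, 0, 0, 0, 0, 0],
    [1, 0, 0, 0, 0, 0, 0],
    [1, 0, 0, 0, 0, 0, 0]
  ]
}}

```text
clock: 9.8
tcp_pos: [0.6002, 0.2153, 0.0691]
orientation: [-3.127, 0.307, -0.0]
contact_force: [0.8, -0.1, -0.3]
grip_width: 0.0855
```

{"name": "send_rows", "arguments": {
  "deltas": [
    [1, 0, 0, -0.05, 0, 0, 0],
    [1, 0, 0, -0.12, 0, 0, 0],
    [1, 0, 0, -0.2, 0, 0, 0],
    [1, 0, 0, -0.3, 0, 0, 0],
    [1, 0, 0, -0.45, 0, 0, 0],
    [1, 0, 0, -0.6, 0, 0, 0],
    [1, 0, 0, -0.8, 0, 0, 0],
    [1, 0, 0, -0.95, 0, 0, 0],
    [1, 0, 0, -1, 0, 0, 0],
    [1, 0, 0, -1, 0, 0, 0],
    [1, 0, 0, -1, 0, 0, 0],
    [1, 0, 0, -1, 0, 0, 0]
  ]
}}

```text
clock: 10.8
tcp_pos: [0.5993, 0.2149, 0.2177]
orientation: [3.125, -0.307, -0.003]
contact_force: [0.6, 0.1, -1.0]
grip_width: 0.0852
```

Run:
```python
from h import *
f=cam("scene"); save(f,"end.png",1.4)
p=[.600,.2137]; print(1.4*proj(f,[[*p,0],[*p,.09]])); print(r.get_obs()["contact_force"])
```

```text
[[667.11839052 253.75831312]
 [693.03284073 193.54105865]]
[-0.0680931   0.2456464  -0.33336977]
```

View pics/end.png

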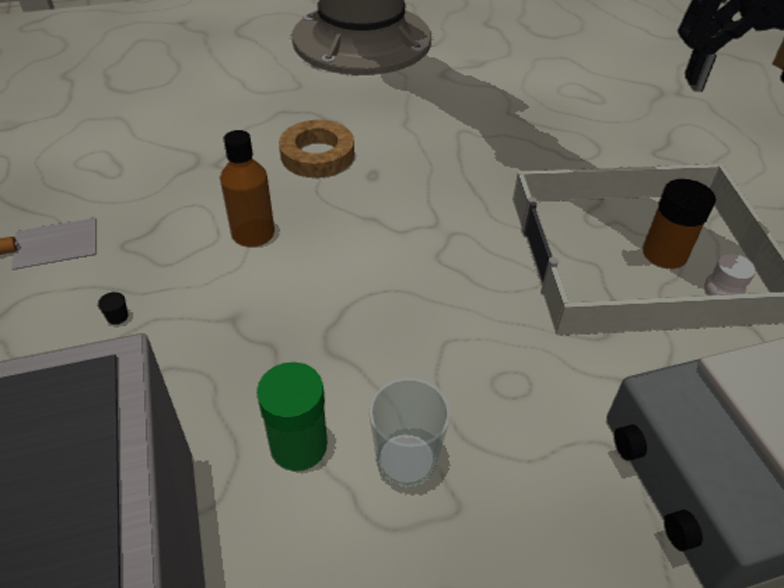

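The jar stands upright in the pen (base (669,250), top (688,195), against a predicted upright (667,254) to (693,194)). The gate is shut at (540,235), the bottle and green jar are where they were, and the gripper is clear and well above. Handing in.

```bash
python3 -c "
from bench import r
print(r.hand_in())"
```

```text
the job is handed in; nothing more can be done
None
```

The job is done and handed in. I gripped the squat brown jar by its cap and slid it along the bench, without lifting it, in through the spring gate. I stopped with it about 160 mm inside the pen, released it and lifted the gripper straight up.

- **Last picture:** the jar is upright, the gate is shut behind it, and the tall bottle and green look-alike are where they were. The gripper is clear, with a contact force near zero.
- **Limits:** the robot's clock read 10.8 s after the last move, and the highest force I read was about 13 N.
- **Disagreements:**
  - The scene camera read about 5 mm farther out in x than the top camera.
  - The pen's length came out at 252 mm, not the 262 mm I worked out from the given sizes.
  - The gripped jar looked tilted a few degrees while sliding. It settled upright on release.

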